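Load the ring carrier and hold its retaining key in the slot

ROBOT

A 7-joint arm with a two-finger parallel gripper is mounted at the origin on a cart in front of the work surface, level with it; the furniture and walls round the work are solid. World frame = base frame: x ahead of the robot, y to its left, z up, the work surface at z = 0. Lengths are in m, angles in rad, forces in N, time in s.
With the tool pointing down it reaches from about 0.425 to 0.95 m from the base axis. Payload 4.7 kg.
Tool frame: the origin (TCP) lies on the centre line of the jaws, within the pads' length; the fingertips stand robot.nose_length ahead of it and the grasp point (between the pads) lies 8 mm behind it (robot.nose_length is the distance from the TCP to the fingertips, in m); z points along the fingers, y is the line along which they close (so a half turn about z gives the same grasp; the last joint's range is limited). The gripper opens to 85 mm and grips with 20 to 120 N. Pads are 22 mm wide; open, the fingers measure 114 mm over their backs; the gripper's body (76 mm by 85 mm) begins 54 mm behind the grasp point. The pads swing forward as they close: fully open they stand 13 mm farther back than shut.
Start: joints at [1.281, 0.469, -0.049, 1.532, 0.024, 1.141, -0.082], TCP at [0.174, -0.652, 0.242] pointing down, gripper open.
Joint ranges: [-2.59, 2.59], [-0.33, 1.99], [-1.39, 1.29], [0.1, 2.45], [-1.04, 4.18], [0.21, 1.99], [-2.66, 2.66]. Speed limits (rad/s): [2.57, 2.57, 3.14, 3.14, 3.14, 3.14, 3.14].

INTERFACE

Orientations are given as [roll, pitch, yaw] about the fixed x, y, z axes, in that order (R = Rz(yaw) Ry(pitch) Rx(roll)).
In Python, from plant import robot gives the robot as it stands. Calls block until the motion is done:
- robot.goto(position, orientation): joint-space move of the TCP to a pose.
- robot.move_straight(position, vel=0.15, attitude=None, contact_N=None): straight line of the TCP; attitude=None keeps the orientation; vel is the mean speed in m/s. With contact_N (N) it stops when the force on the tool has changed by that much, and returns True; else False.
- robot.move_joints(angles): joint-space move.
- robot.grip(opening, strength=None): opening from 0.0 (shut) to 1.0 (fully open); strength is the grip in N (None keeps the last); returns when the fingers have stopped.
- robot.sleep(seconds).
- robot.inverse_kinematics(position, orientation): joint angles nearest the present ones, or None.
- robot.sense(): the state.
- robot.grab_frame(name): name is "scene" or "top"; returns a dict with "image" (400x640x3 uint8, red, green, blue), "range_z" (400x640 float32, m along the optical axis (not along the pixel's ray), 0 where there is no reading), "fx", "fy", "cx", "cy" (pixels), "R" (3x3) and "t" (3): a world point X has camera coordinates R X + t. Camera axes: x right, y down, z forward; pixel columns grow to the right and rows downward; lengths in m; the calibration is good to about 2 mm. A picture is of the moment at which its call begins.
A pose or a line that the arm cannot do raises robot.IKError and nothing moves.
- robot.close_job(): hands the job in; it is judged then, once.
The state is a dict: "t": time; "joint_pos": joint angles; "joint_velocities": joint speeds; "effort": joint torques, N m; "tcp_pos": TCP position; "tcp_rot": TCP orientation; "wrist_force": force on the tool from outside, world axes, zero at the start; "torque": the same for the moment, N m; "opening": opening from 0.0 (shut) to 1.0 (fully open); "gripper_force": force on a finger pad.
Only numpy, scipy, OpenCV 4.12 (cv2) and the standard library are available. Lean on these libraries where they do the work, as an engineer would, in place of code of your own. Each camera call takes 0.05 s, during which the arm holds its last target. There are 200 camera calls.

TASK

Load the ring carrier for the sampling trip: thread the steel cutter ring down the spindle fully home onto the rubber pad, then the brass sample ring down on top of it, fully home, setting each ring down rather than dropping it. Then pass the retaining key through the slot in the spindle's head, just above the rings, until its blade bridges the brass ring on both sides of the spindle, and finish while still holding the key by its red grip, level in the slot and not leaning on the carrier, so that the clip can be fitted to its tip. Do not push the carrier about or disturb the moisture tin, the porous stone and the steel loading cap standing nearby.

Things in the scene. Friction and masses are not known exactly. Their poses are not given: they have to be found in the camera images.
- carrier: ring carrier standing loose on the bench, 2.4 kg: round grey steel foot 110 mm in diameter, 13 mm high; on it a black rubber pad 82 mm in diameter, its top 16 mm above the bench; an upright steel spindle 55 mm in diameter whose flat top, chamfered 3.5 mm, is 80 mm above the bench, with a cross slot in its head along own x. Origin: centre of the foot's underside; z up.
- slot (a point): centre of the spindle's cross slot, on the axis, 71 mm above the bench; same axes as the carrier. The slot runs straight along x, open at both ends (enter by either): 22 mm wide (y), 8 mm high (floor at 67, ceiling at 75 mm above the bench), 35 mm long, under a round cap 55 mm in diameter, 5 mm thick, whose red witness line runs the way of the slot
- pad (a point): centre of the rubber pad's top face, on the spindle's axis, 16 mm above the bench
- cutter: steel cutter ring, plain grey, 68 mm outside diameter, 30 mm high, bore 61 mm, 0.2 kg. Origin: centre of its underside; z up along its axis.
- brass_ring: brass sample ring, yellow, 69 mm outside diameter, 20 mm high, bore 61 mm, 0.14 kg. Origin: centre of its underside; z up along its axis.
- key: retaining key lying flat, about 0.14 kg: metal blade 20 mm wide, 6 mm thick, with a red upright grip on its rear end, 30 mm long (own x), 12 mm thick (y), top 48 mm above the blade's underside, with a 9 mm high collar at its root. The blade runs 90 mm on in front of the grip to a round nose. Origin: blade's underside below the middle of the grip; x along the blade to its tip, z up
- key_tip (a point): end of the key's round nose, at half the blade's thickness (105 mm from the origin along own x, 3 mm above the underside)
- key_grip (a point): middle of the key's red grip, 32 mm above the blade's underside
- tin: bystander: light grey lidded moisture tin, 64 mm in diameter, 37 mm high; origin at the centre of its underside
- stone: bystander: pink-brown porous stone, a disc 50 mm in diameter, 10 mm high; origin at the centre of its underside
- loading_cap: bystander: grey steel loading cap, a disc 56 mm in diameter with a centre knob, 29 mm high; origin at the centre of its underside
- press_unit: the bench press, fixed behind the work, never to be touched: a grey and blue box 275 mm deep (x, from 135 mm before its origin to 140 mm behind it), 290 mm wide (y, 145 mm either side), its top 277 mm above the bench, with two taller columns; keep the gripper in front of it when crossing. Origin: middle of its underside at bench height; x to the rear
Not all that is in view belongs to the job. Leave any pink look-alike of the brass_ring alone.

How it is judged:
On the way, in this order (a step that is already met when the one before it is completed fails the run):
1. the steel cutter ring is let go on the spindle, fully home on the rubber pad (horizontal distance between cutter and pad below 0.008 m and z of cutter in the frame of pad below 0.002 m and angle between cutter's own z axis and vertical below 0.06 rad and contact force between the fingers and cutter below 0.1 N), for 0.2 s.
2. the brass ring is let go on the spindle, fully home on the cutter ring (horizontal distance between brass_ring and pad below 0.008 m and z of brass_ring in the frame of pad between 0.028 and 0.032 m and angle between brass_ring's own z axis and vertical below 0.06 rad and contact force between the fingers and brass_ring below 0.1 N), for 0.2 s.
At the end, for the whole second after the job is handed in: Rings level on the spindle and let go, seated within 2 mm, 8 mm of its axis. Key level (0.08 rad) and in line (0.12 rad) in the slot, tip and mid-grip over 34 mm from the axis on opposite sides, gripped (over 2 N), pressing under 10 N on the carrier, 2 N on the ring. All still (all of step 1 and all of step 2 and ((x of key_tip in the frame of slot above 0.034 m and x of key_grip in the frame of slot below -0.034 m) or (x of key_tip in the frame of slot below -0.034 m and x of key_grip in the frame of slot above 0.034 m)) and y of key_tip in the frame of slot between -0.006 and 0.006 m and z of key_tip in the frame of slot between -0.004 and 0.004 m and angle between the x axis of key and the x axis of carrier, either way round below 0.12 rad and angle between key's own z axis and vertical below 0.08 rad and contact force between the fingers and key above 2 N and contact force between key and carrier below 10 N and contact force between key and brass_ring below 2 N and linear speed of each of key, carrier below 0.02 m/s and angle between carrier's own z axis and vertical below 0.03 rad); the arm keeps its last pose, push and grip.
It fails at once if a ring is dropped (falls free from more than about a centimetre) ((linear speed of cutter above 0.45 m/s and contact force between the fingers and cutter below 0.01 N) or (linear speed of brass_ring above 0.45 m/s and contact force between the fingers and brass_ring below 0.01 N)).
It fails at once if the carrier is shifted by more than 40 mm (distance of carrier from where it was at the start of the episode above 0.04 m).
It fails at once if the moisture tin, the porous stone or the loading cap is disturbed (moved over 20 mm) (distance of any of tin, stone, loading_cap from where it was at the start of the episode above 0.02 m).
It also fails if it takes over 72 s, if anything falls off the work surface, if the arm or the gripper's body presses on something with over 40 N, if the wrist force passes 120 N, or if a joint passes its speed limit or range.

## Working session

There is one attempt and no reset: what is moved stays moved. The work goes in short steps, each a Python script; the robot and the scene stay as the last script left them, time stands still between calls to the robot, and variables do not carry over. Pictures are saved under pics/ and viewed, at most 10 in all, crops included, and the job is handed in when it is done.

```bash
mkdir -p pics; ls; python3 - <<'E'
from plant import robot
import cv2,numpy as np
s=robot.sense();print({k:np.round(v,3) for k,v in s.items()},robot.nose_length)
for n in("scene","top"):
    f=robot.grab_frame(n);cv2.imwrite(f"pics/{n}0.png",f["image"][:,:,::-1]);np.savez(f"{n}0.npz",**f)
    print(n,f["fx"],f["fy"],f["cx"],f["cy"],np.round(f["R"],3).tolist(),np.round(f["t"],3))
E
```

```text
pics
{'t': np.float64(0.0), 'joint_pos': array([ 1.281,  0.469, -0.049,  1.534,  0.024,  1.141, -0.082]), 'joint_velocities': array([ 0.   , -0.   ,  0.   ,  0.003,  0.001, -0.   , -0.002]), 'effort': array([ 0.0000e+00, -5.1031e+01, -4.7000e-02, -2.3771e+01,  1.1000e-02,
        8.0000e-03, -0.0000e+00]), 'tcp_pos': array([ 0.174, -0.652,  0.241]), 'tcp_rot': array([-3.14 ,  0.   ,  0.261]), 'wrist_force': array([-0.111, -0.69 ,  0.307]), 'torque': array([ 0.047, -0.017,  0.023]), 'gripper_force': np.float64(0.0), 'opening': np.float64(1.0)} 0.011
scene 443.32847111452674 443.32847111452674 319.5874107705254 206.0783190825563 [[-0.799, -0.601, 0.005], [-0.372, 0.488, -0.79], [0.472, -0.633, -0.613]] [0.583 0.196 1.273]
top 404.9461807594111 404.9461807594111 324.21049592731606 193.35743612998223 [[0.01, -1.0, -0.0], [-0.997, -0.01, -0.073], [0.073, 0.001, -0.997]] [0.189 0.57  1.179]
```

View pics/scene0.png

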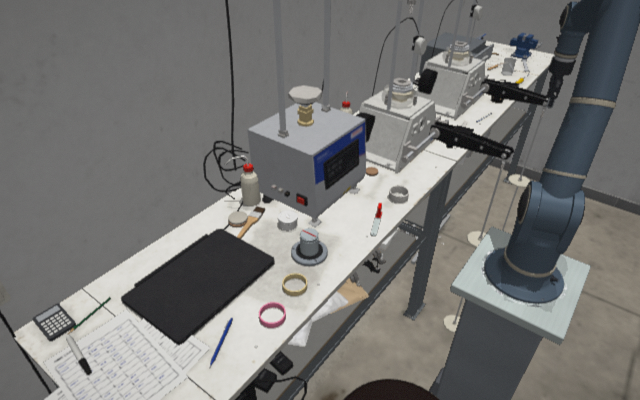

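View pics/top0.png

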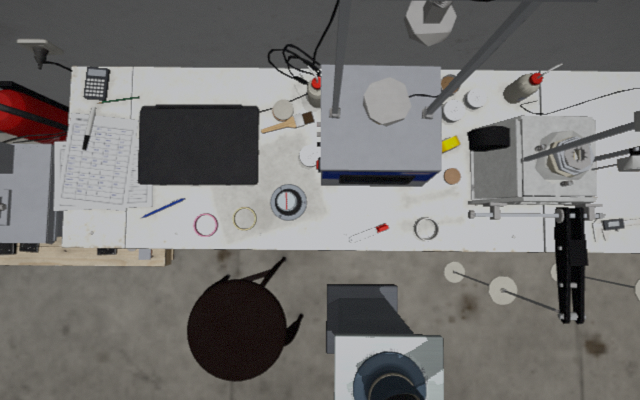

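Scene view: carrier (310,248), brass-yellow ring (294,285), pink ring (272,316), grey ring (398,194), key with red grip (378,210). Top view: carrier (289,202), brass (245,218), pink (206,225), grey ring (426,229), key grip (382,228) with its tip at (349,239).
Candidates that could be mistaken: brass at (245,218), not the pink one at (206,225); cutter at (426,229), not the tin (308,157); key at (382,228), not the yellow piece (450,143) or the blue pen (163,207). I'll check these in one crop and measure.

```bash
cat > h.py <<'E'
import numpy as np,cv2
from plant import robot
def cloud(f):
    v,u=np.mgrid[0:400,0:640];z=f["range_z"]
    P=np.stack([(u-f["cx"])/f["fx"]*z,(v-f["cy"])/f["fy"]*z,z],-1)
    W=(P-f["t"])@f["R"];W[z<=0]=np.nan
    return W
def onplane(f,uv,h):
    uv=np.asarray(uv,float).reshape(-1,2)
    d=np.c_[(uv[:,0]-f["cx"])/f["fx"],(uv[:,1]-f["cy"])/f["fy"],np.ones(len(uv))]@f["R"]
    c=-f["R"].T@f["t"]
    return (c+d*((h-c[2])/d[:,2])[:,None])[:,:2]
def pix(f,X):
    c=f["R"]@np.asarray(X)+f["t"];return c[0]/c[2]*f["fx"]+f["cx"],c[1]/c[2]*f["fy"]+f["cy"]
def red(f):
    h=cv2.cvtColor(f["image"],cv2.COLOR_RGB2HSV);return ((h[...,0]<8)|(h[...,0]>172))&(h[...,1]>150)&(h[...,2]>80)
E
python3 - <<'E'
from h import *
T=dict(np.load("top0.npz"));S=dict(np.load("scene0.npz"))
W=cloud(T);WS=cloud(S)
for n,(u,v),r,zl,zh in[("brass",(245,218),17,.013,.027),("pink",(206,225),17,.013,.027),("cutter",(426,229),18,.02,.037),("foot",(289,202),26,.008,.02),("spind",(289,202),26,.07,.09),("tin",(308,157),14,.01,.06),("stone",(452,176),14,.004,.03),("cap?",(283,107),14,.004,.06)]:
    c=W[v,u].copy()
    if np.isnan(c).any(): c=np.array([*onplane(T,(u,v),0)[0],0])
    o=[]
    for Q in(W,WS):
        m=(np.hypot(Q[...,0]-c[0],Q[...,1]-c[1])<r/343*1.25)&(Q[...,2]>zl)&(Q[...,2]<zh)
        p=Q[m]
        if len(p)<5:o.append(len(p));continue
        cc,rr=cv2.minEnclosingCircle(p[:,:2].astype(np.float32))
        o.append((len(p),np.round(cc,4).tolist(),round(rr*1000,1),np.round(np.percentile(p[:,2],[50,95]),4).tolist()))
    print(n,np.round(c,3),o)
for nm,f,Q in(("top",T,W),("scene",S,WS)):
    m=red(f)&(Q[...,2]>.01)&(Q[...,2]<.1)&(Q[...,0]<.75)
    p=Q[m];print(nm,"red",len(p));
    for k in p[::4]:print(np.round(k,3),end=" ")
    g=(abs(Q[...,2]-.006)<.004)&(np.hypot(Q[...,0]-.5,Q[...,1]+.03)<.2)
    print("\nlow",g.sum())
a=T["image"][180:255,190:445,::-1];a=cv2.resize(a,None,fx=3.1,fy=3.1,interpolation=3)
b=S["image"][160:330,250:420,::-1];b=cv2.resize(b,None,fx=2,fy=2,interpolation=3)
o=np.zeros((600,800,3),np.uint8);o[:a.shape[0],:a.shape[1]]=a;o[240:580,:340]=b
c=cv2.resize(T["image"][90:200,255:475,::-1],None,fx=2,fy=2,interpolation=3);o[240:460,350:790]=c
cv2.imwrite("pics/crop0.png",o)
E
```

```text
brass [ 0.493  0.433 -0.004] [(98, [0.4919, 0.4316], 34.9, [0.0183, 0.0223]), (132, [0.4919, 0.4352], 36.7, [0.0176, 0.0215])]
pink [0.471 0.548 0.001] [(95, [0.4714, 0.5468], 34.7, [0.0184, 0.0231]), (159, [0.469, 0.547], 36.7, [0.018, 0.0211])]
cutter [ 0.466 -0.112 -0.006] [(109, [0.4666, -0.1087], 34.2, [0.028, 0.0314]), (104, [0.4632, -0.1058], 36.8, [0.0263, 0.0307])]
foot [0.539 0.294 0.076] [(698, [0.5418, 0.302], 54.9, [0.0128, 0.0175]), (459, [0.5398, 0.3058], 55.0, [0.0131, 0.0173])]
spind [0.539 0.294 0.076] [(285, [0.5419, 0.3024], 27.3, [0.0787, 0.0824]), (190, [0.5602, 0.2717], 63.8, [0.0787, 0.0815])]
tin [0.674 0.244 0.037] [(351, [0.6795, 0.2387], 32.3, [0.0351, 0.0385]), (361, [0.6736, 0.2326], 42.5, [0.0347, 0.0549])]
stone [ 0.625 -0.188  0.01 ] [(221, [0.6258, -0.1821], 44.8, [0.0087, 0.0126]), (85, [0.6176, -0.1922], 35.3, [0.0079, 0.0115])]
cap? [0.828 0.322 0.017] [(451, [0.8284, 0.3219], 50.8, [0.0149, 0.0196]), (299, [0.8275, 0.3222], 50.3, [0.0145, 0.0186])]
top red 44
[0.476 0.023 0.011] [0.473 0.025 0.024] [0.474 0.016 0.043] [0.471 0.03  0.043] [0.471 0.019 0.046] [0.468 0.038 0.037] [0.468 0.027 0.043] [0.468 0.015 0.04 ] [0.465 0.033 0.044] [0.465 0.022 0.048] [0.462 0.033 0.047] 
low 833
scene red 50
[0.654 0.218 0.094] [0.644 0.221 0.097] [0.637 0.22  0.095] [0.47  0.021 0.048] [0.464 0.025 0.049] [0.466 0.033 0.045] [0.462 0.034 0.043] [0.463 0.038 0.037] [0.462 0.038 0.029] [0.459 0.042 0.029] [0.46  0.041 0.024] [0.463 0.04  0.017] [0.46  0.038 0.013] 
low 451
```

View pics/crop0.png

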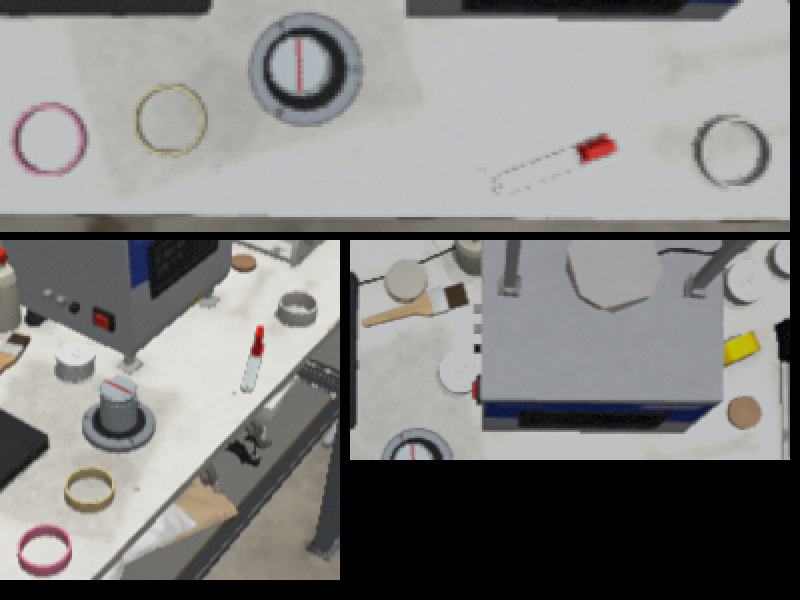

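The crop shows the key with its red grip at (382,228), nose toward (349,239); the slot's red line runs along world x. The yellow ring (245,218) is the brass and the grey ring (426,229) is the cutter. The sizes check out: radii 34.9, 34.2, 55 and 27.3 mm. Before moving, I'll check how high the black lever is that stands between the start pose and the work.

```bash
python3 - <<'E'
from h import *
T=dict(np.load("top0.npz"));S=dict(np.load("scene0.npz"))
W=cloud(T);WS=cloud(S)
for v in(210,230,250,270,290,310):print(v,np.round(W[v,572],3))
for u,v in((440,132),(470,140),(505,155),(490,88),(540,98)):print("s",u,v,np.round(WS[v,u],3))
# max height map in front of x<0.7
for y0 in np.arange(-.7,.2,.1):
    m=(W[...,1]>y0)&(W[...,1]<y0+.1)
    print(round(y0,1),[round(float(np.nanmax(W[...,2][m&(W[...,0]>x)&(W[...,0]<=x+.1)],initial=-1)),2) for x in(.1,.2,.3,.4,.5,.6)])
# key outline: dark dashes around blade
g=cv2.cvtColor(T["image"],cv2.COLOR_RGB2GRAY)
m=(W[...,0]>.4)&(W[...,0]<.5)&(W[...,1]<.17)&(W[...,1]>-.03)&(g<150)&~red(T)
vv,uu=np.nonzero(m);p=onplane(T,np.c_[uu,vv],.003);p=p[p[:,0]>.39]
print(len(p),np.round(p,3).tolist())
r=red(T)&(W[...,0]<.55);vv,uu=np.nonzero(r);print("redpix",len(uu))
k=r&(W[...,2]>.04);q=W[k];print("top mean",q.mean(0),cv2.minAreaRect(q[:,:2].astype(np.float32)))
a=W[(W[...,2]>.002)&(W[...,2]<.012)&(abs(W[...,0]-.44)<.07)&(abs(W[...,1]-.08)<.09)];print(len(a))
q0=robot.sense()["joint_pos"]
for P,y in(((.4666,-.1087,.2),1.57),((.4666,-.1087,.01),1.57),((.541,.303,.25),1.57),((.541,.303,.03),1.57),((.492,.432,.01),1.57),((.468,.026,.024),1.9),((.39,.303,.092),0.),((.488,.303,.092),0.)):
    s=robot.inverse_kinematics(P,[np.pi,0,y]);print(P,None if s is None else np.round(s,2))
E
```

```text
210 [ 0.524 -0.501  0.079]
230 [ 0.468 -0.5    0.078]
250 [ 0.415 -0.468  0.128]
270 [ 0.356 -0.5    0.072]
290 [ 0.301 -0.499  0.071]
310 [ 0.039 -1.109 -0.945]
s 440 132 [ 0.489 -0.465  0.098]
s 470 140 [ 0.368 -0.466  0.103]
s 505 155 [ 0.229 -0.455  0.094]
s 490 88 [ 0.49  -1.019  0.093]
s 540 98 [ 0.264 -1.012  0.107]
-0.7 [-0.93, -0.93, -0.93, 0.02, 0.01, 0.0]
-0.6 [-0.33, 0.11, 0.13, 0.13, 0.17, -1.0]
-0.5 [-0.33, 0.11, 0.13, 0.13, 0.45, 0.45]
-0.4 [-0.93, -0.93, -0.93, 0.01, 0.44, 0.57]
-0.3 [-0.93, -0.93, -0.93, 0.11, 0.19, 0.6]
-0.2 [0.01, -0.93, -0.93, 0.03, 0.01, 0.16]
-0.1 [0.01, -0.93, -0.0, 0.03, 0.23, 0.28]
-0.0 [0.01, -0.93, -0.92, 0.05, 0.23, 0.9]
0.1 [0.0, -0.93, -0.0, 0.01, 0.23, 0.28]
57 [[0.482, 0.018], [0.482, 0.015], [0.482, 0.013], [0.479, 0.027], [0.479, 0.024], [0.479, 0.021], [0.479, 0.018], [0.479, 0.013], [0.476, 0.033], [0.476, 0.03], [0.476, 0.027], [0.476, 0.024], [0.476, 0.007], [0.473, 0.039], [0.473, 0.036], [0.473, 0.033], [0.47, 0.042], [0.47, 0.004], [0.467, 0.039], [0.467, 0.007], [0.468, 0.004], [0.464, 0.039], [0.464, 0.01], [0.461, 0.036], [
[... 518 characters left out ...]
069]]
redpix 52
top mean [0.46828057 0.02511787 0.04628021] ((0.46829065680503845, 0.02470720186829567), (0.009871711023151875, 0.025942739099264145), 19.36313247680664)
332
(0.4666, -0.1087, 0.2) [ 0.7   0.26 -0.65  2.    0.19  0.94 -0.05]
(0.4666, -0.1087, 0.01) [ 0.51  0.55 -0.46  2.15  0.47  0.54 -0.3 ]
(0.541, 0.303, 0.25) [ 0.08  0.55 -0.96  1.62  0.47  1.22 -0.98]
(0.541, 0.303, 0.03) [-0.07  0.75 -0.72  1.8   0.65  0.84 -1.12]
(0.492, 0.432, 0.01) [-0.15  0.96 -1.    1.71  0.93  1.03 -1.49]
(0.468, 0.026, 0.024) [ 0.32  0.54 -0.58  2.16  0.54  0.58 -0.32]
(0.39, 0.303, 0.092) [-0.31  0.43 -0.53  2.07  0.33  0.72 -2.63]
(0.488, 0.303, 0.092) [-0.74  0.48  0.14  1.92 -0.1   0.75 -2.11]
```

```bash
python3 - <<'E'
from h import *
pi=np.pi
robot.move_straight([.33,-.33,.26],vel=.35,attitude=[pi,0,1.0])
robot.move_straight([.4666,-.1087,.15],vel=.3,attitude=[pi,0,1.57])
s=robot.sense();print(s["t"],np.round(s["joint_pos"],2),np.round(s["tcp_pos"],4))
robot.move_straight([.4666,-.1087,.03],vel=.15)
c=robot.move_straight([.4666,-.1087,-.003],vel=.03,contact_N=5)
s=robot.sense();print(c,s["t"],np.round(s["tcp_pos"],4),s["wrist_force"])
f=robot.grab_frame("scene");cv2.imwrite("pics/c1.png",cv2.resize(f["image"][120:260,300:480,::-1],None,fx=4,fy=4))
E
```

```text
2.3667 [ 0.63  0.32 -0.57  2.06  0.23  0.83 -0.09] [ 0.4661 -0.1101  0.1501]
True 4.325 [ 0.4664 -0.1086 -0.0021] [-0.91394865  0.07473851  5.60752137]
```

View pics/c1.png

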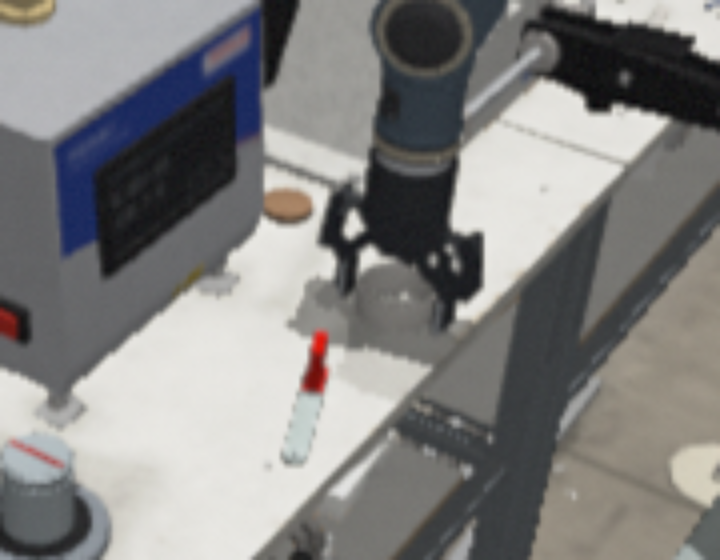

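The gripper straddles the cutter (crop 400,300) with room on both sides. The open fingertips touched the bench at TCP z −2 mm, so the nose at ring width is about 3 mm. Next I'll grip it and carry it to the spindle.

```bash
python3 - <<'E'
from h import *
pi=np.pi
robot.move_straight([.4666,-.1087,.008],vel=.05)
robot.grip(0.6,40);s=robot.sense();print(s["t"],s["opening"],s["gripper_force"],np.round(s["tcp_pos"],4))
robot.move_straight([.4666,-.1087,.15],vel=.2)
robot.move_straight([.45,.25,.15],vel=.35)
robot.move_straight([.5418,.3023,.13],vel=.25)
f=robot.grab_frame("scene");cv2.imwrite("pics/c2.png",cv2.resize(f["image"][160:300,230:410,::-1],None,fx=4,fy=4))
s=robot.sense();print(s["t"],s["opening"],s["gripper_force"],np.round(s["tcp_pos"],4),s["wrist_force"],np.round(s["joint_pos"],2))
E
```

```text
5.0667 0.7819218106147183 43.47234707325697 [ 0.4663 -0.1088  0.0084]
7.7333 0.7838153455518508 45.17576079815626 [0.5415 0.3006 0.1296] [-0.04050382 -0.05488585 -2.14674307] [-0.13  0.57 -0.62  1.75  0.4   0.95 -0.91]
```

View pics/c2.png

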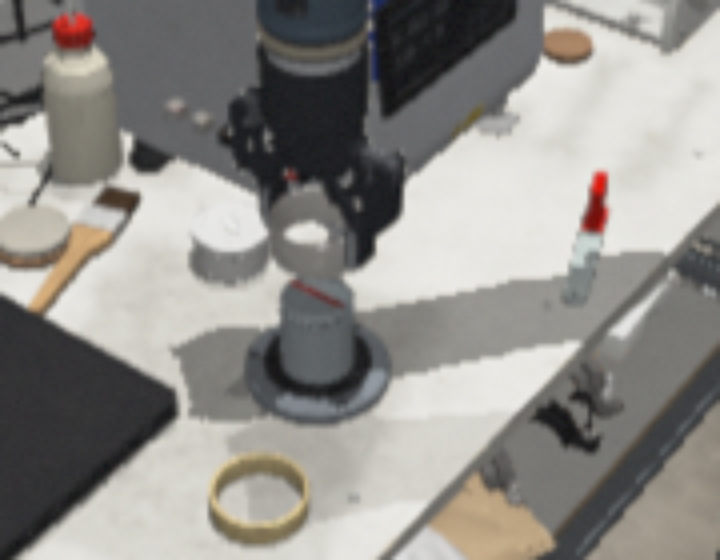

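The cutter hangs level in the jaws above the spindle (crop 310,230), and its height of about 100 px matches a level ring. I'll lower it with contact sensing.

```bash
python3 - <<'E'
from h import *
robot.move_straight([.5418,.3023,.10],vel=.15)
robot.sleep(.1)
for z,v in((.05,.06),(.032,.06),(.020,.025)):
    c=robot.move_straight([.5418,.3023,z],vel=v,contact_N=5)
    s=robot.sense();print(c,s["t"],np.round(s["tcp_pos"],4),np.round(s["wrist_force"],1))
    if c:break
if s["tcp_pos"][2]<.027:
    robot.grip(0.95);s=robot.sense();print(s["opening"],s["gripper_force"])
    robot.sleep(.3)
    robot.move_straight([.5418,.3023,.16],vel=.15)
    f=robot.grab_frame("scene");cv2.imwrite("pics/c3.png",cv2.resize(f["image"][160:300,230:410,::-1],None,fx=4,fy=4))
    s=robot.sense();print(s["t"])
E
```

```text
False 9.1667 [0.5421 0.3026 0.0504] [-0.3  0.2 -1.8]
False 9.6167 [0.5415 0.3021 0.0314] [-0.5 -0.1 -2.3]
True 10.0 [0.5422 0.3025 0.0244] [-0.7 -0.1  4.8]
0.9487877085269959 0.0
11.7083
```

```bash
python3 - <<'E'
from h import *
robot.grip(1.0)
robot.move_straight([.4919,.4316,.13],vel=.3)
f=robot.grab_frame("scene");W=cloud(f)
t=robot.grab_frame("top");WT=cloud(t)
for Q in(W,WT):
    r=np.hypot(Q[...,0]-.5418,Q[...,1]-.3023);m=(r<.036)&(r>.029)&(Q[...,2]<.07)
    p=Q[m];print(len(p),np.round(np.percentile(p[:,2],[5,50,95]),4))
robot.move_straight([.4919,.4316,.03],vel=.2)
c=robot.move_straight([.4919,.4316,.0045],vel=.05,contact_N=6);s=robot.sense();print(c,np.round(s["tcp_pos"],4))
robot.grip(0.6,40);s=robot.sense();print(s["t"],s["opening"],s["gripper_force"],np.round(s["tcp_pos"],4))
robot.move_straight([.4919,.4316,.17],vel=.2)
robot.move_straight([.5418,.3023,.17],vel=.25)
f=robot.grab_frame("scene");cv2.imwrite("pics/c4.png",cv2.resize(f["image"][160:300,230:410,::-1],None,fx=4,fy=4))
s=robot.sense();print(s["t"],s["opening"],s["gripper_force"],np.round(s["tcp_pos"],4),s["wrist_force"])
E
```

```text
174 [-0.3732  0.0158  0.0473]
141 [0.0127 0.0415 0.0471]
False [0.4918 0.4317 0.0044]
14.275 0.7998999812346402 45.25104945525527 [0.492  0.432  0.0054]
16.0083 0.8014685327661141 45.35796873271465 [0.5406 0.3041 0.1697] [ 0.71229295 -0.0985892  -1.2860415 ]
```

View pics/c4.png

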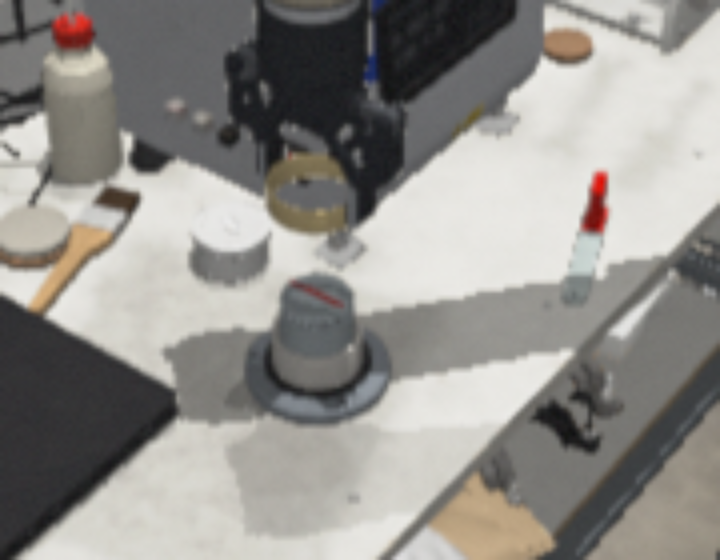

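The cutter is home and level on the pad (crop 317,355), its top at 47 mm against 46 expected. The brass ring is held level at (310,190). I'll lower it the same way, expecting home at TCP z of about 0.051.

```bash
python3 - <<'E'
from h import *
robot.move_straight([.5418,.3023,.12],vel=.15)
robot.sleep(.1)
for z,v in((.06,.06),(.045,.025)):
    c=robot.move_straight([.5418,.3023,z],vel=v,contact_N=5)
    s=robot.sense();print(c,s["t"],np.round(s["tcp_pos"],4),np.round(s["wrist_force"],1))
    if c:break
if s["tcp_pos"][2]<.0545:
    robot.grip(0.95);s=robot.sense();print(s["opening"],s["gripper_force"])
    robot.sleep(.3)
    robot.move_straight([.5418,.3023,.16],vel=.15)
    robot.grip(0.4)
    robot.move_straight([.46,.15,.16],vel=.3,attitude=[np.pi,0,1.7])
    t=robot.grab_frame("top");WT=cloud(t);f=robot.grab_frame("scene");W=cloud(f)
    for Q in(W,WT):
        r=np.hypot(Q[...,0]-.5418,Q[...,1]-.3023);m=(r<.036)&(r>.029)&(Q[...,2]<.073)&(Q[...,2]>.055)
        p=Q[m];print(len(p),np.round(np.percentile(p[:,2],[5,50,95]),4))
    for zl,zh in((.076,.09),(.060,.072),(.009,.016)):
        m=(np.hypot(WT[...,0]-.5418,WT[...,1]-.3023)<.062)&(WT[...,2]>zl)&(WT[...,2]<zh)
        c,r=cv2.minEnclosingCircle(WT[m][:,:2].astype(np.float32));print(np.round(c,4),r,m.sum())
    m=red(t)&(np.hypot(WT[...,0]-.5418,WT[...,1]-.3023)<.03);v,u=np.nonzero(m);print("line",cv2.fitLine(onplane(t,np.c_[u,v],.08).astype(np.float32),2,0,.001,.001).ravel(),m.sum())
    a=cv2.resize(t["image"][180:250,270:400,::-1],None,fx=5,fy=5);cv2.imwrite("pics/c5.png",a)
    s=robot.sense();print(s["t"],np.round(s["joint_pos"],2))
E
```

```text
False 17.7417 [0.5421 0.3026 0.0605] [ 0.4  0.2 -2.5]
True 18.175 [0.542  0.3024 0.0514] [-1.1 -1.3  5. ]
0.9488645418795432 0.0
86 [0.0562 0.0638 0.068 ]
105 [0.0588 0.0642 0.0689]
[0.5422 0.3022] 0.026821115985512733 239
[0.5421 0.3027] 0.03487132117152214 107
[0.5419 0.3018] 0.05468015745282173 471Traceback (most recent call last):
  File "<stdin>", line 21, in <module>
cv2.error: OpenCV(4.12.0) /io/opencv/modules/imgproc/src/linefit.cpp:50: error: (-215:Assertion failed) count > 0 in function 'fitLine2D_wods'
```

```bash
python3 - <<'E'
from h import *
out=[]
for n in("top","scene"):
    t=robot.grab_frame(n);I=t["image"].astype(int);Q=cloud(t)
    w=I[...,0]-I[...,1]
    m=(w>30)&(np.hypot(Q[...,0]-.542,Q[...,1]-.3023)<.029)&(Q[...,2]>.073);v,u=np.nonzero(m)
    p=onplane(t,np.c_[u,v],.08);W=w[v,u][:,None]
    c=(p*W).sum(0)/W.sum();d=np.linalg.svd((p-c)*np.sqrt(W))[2][0];print(n,m.sum(),np.round(c,4),"angle",np.arctan(d[1]/d[0]))
    m=red(t)&(np.hypot(Q[...,0]-.468,Q[...,1]-.025)<.04)&(Q[...,2]>.04);print("grip",np.round(Q[m].mean(0),4),m.sum())
    c0=(180,250,270,400) if n=="top" else (190,290,250,410)
    out.append(cv2.resize(t["image"][c0[0]:c0[1],c0[2]:c0[3],::-1],(600,290)))
cv2.imwrite("pics/c5.png",np.vstack(out))
s=robot.sense();print(s["t"],np.round(s["joint_pos"],2),np.round(s["tcp_pos"],3),s["opening"])
E
```

```text
top 22 [0.5433 0.3028] angle 0.04624232146469231
grip [0.4683 0.0249 0.0465] 32
scene 22 [0.5423 0.3024] angle 0.029638165300151044
grip [0.4652 0.0273 0.0461] 17
21.0833 [ 0.19  0.34 -0.71  2.03  0.29  0.87 -0.55] [0.461 0.152 0.16 ] 0.4032423849095486
```

View pics/c5.png

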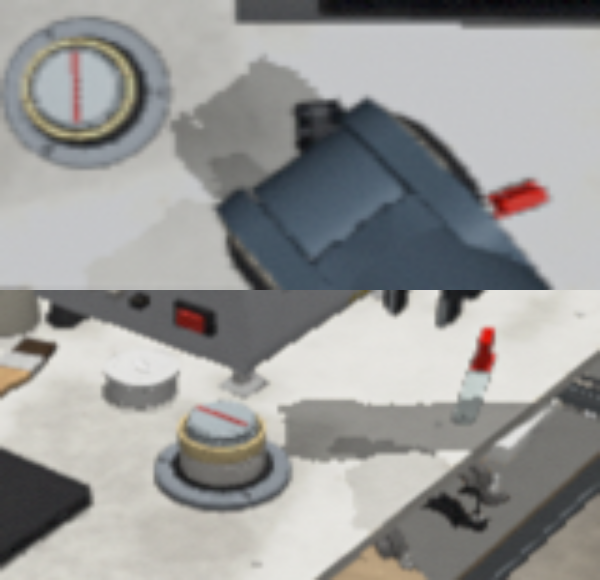

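Both rings are home: the brass sits level on the cutter and its circle is centred on the spindle within 1 mm. The slot line is at about +0.035 rad. Next I'll grasp the key.

```bash
python3 - <<'E'
from h import *
pi=np.pi;A=[pi,0,1.905]
robot.move_straight([.4675,.0255,.10],vel=.3,attitude=A)
robot.move_straight([.4675,.0255,.04],vel=.15)
c=robot.move_straight([.4675,.0255,.024],vel=.05,contact_N=6)
robot.sleep(.1);s=robot.sense();print(c,np.round(s["tcp_pos"],4))
robot.grip(0.0,90);s=robot.sense();print(s["t"],s["opening"],s["gripper_force"],np.round(s["tcp_pos"],4),np.round(s["tcp_rot"],4))
for P,y in(((.43,.15,.16),1.),((.39,.2968,.14),.037),((.39,.2968,.092),.037),((.49,.3,.092),.037)):
    q=robot.inverse_kinematics(P,[pi,0,y]);print(P,None if q is None else np.round(q,2))
E
```

```text
False [0.4676 0.0255 0.0241]
23.1333 0.1276991897144786 87.60867476463318 [0.4677 0.0254 0.0242] [3.1412e+00 1.0000e-04 1.9048e+00]
(0.43, 0.15, 0.16) [ 0.03  0.26 -0.53  2.1   0.18  0.83 -1.17]
(0.39, 0.2968, 0.14) [-0.53  0.31 -0.25  2.06  0.11  0.79 -2.37]
(0.39, 0.2968, 0.092) [-0.59  0.38 -0.17  2.1   0.1   0.67 -2.37]
(0.49, 0.3, 0.092) [-0.52  0.48 -0.14  1.91  0.09  0.75 -2.24]
```

```bash
python3 - <<'E'
from h import *
pi=np.pi
robot.move_straight([.4675,.0255,.12],vel=.2)
robot.move_straight([.42,.15,.15],vel=.3,attitude=[pi,0,1.1])
robot.move_straight([.385,.2966,.14],vel=.25,attitude=[pi,0,.037])
robot.move_straight([.385,.2966,.0922],vel=.15)
robot.sleep(.2)
s=robot.sense();print(s["t"],s["opening"],s["gripper_force"],np.round(s["tcp_pos"],4),np.round(s["tcp_rot"],4),np.round(s["wrist_force"],2),np.round(s["joint_pos"],2))
o=[]
for n,c in(("scene",(195,285,255,375)),("top",(185,245,260,340))):
    f=robot.grab_frame(n);Q=cloud(f);np.savez(n+"1.npz",**f)
    m=(abs(Q[...,0]-.45)<.06)&(abs(Q[...,1]-.2985)<.02)&(Q[...,2]>.055)&(Q[...,2]<.1)&~red(f);p=Q[m];print(n,len(p),np.round(p[p[:,0].argsort()][::6],3).tolist())
    o.append(cv2.resize(f["image"][c[0]:c[1],c[2]:c[3],::-1],(400,300),interpolation=cv2.INTER_CUBIC))
cv2.imwrite("pics/k1.png",np.hstack(o))
E
```

```text
26.625 0.12920453686029823 87.5465440750122 [0.3857 0.2971 0.0932] [-3.1404e+00 -1.8000e-03  3.6800e-02] [-0.23  0.3  -0.42] [-0.41  0.4  -0.41  2.1   0.24  0.69 -2.51]
scene 203 [[0.391, 0.318, 0.096], [0.396, 0.309, 0.074], [0.402, 0.305, 0.076], [0.406, 0.308, 0.068], [0.409, 0.3, 0.075], [0.413, 0.309, 0.072], [0.414, 0.307, 0.074], [0.417, 0.308, 0.073], [0.419, 0.309, 0.072], [0.422, 0.31, 0.076], [0.426, 0.31, 0.073], [0.427, 0.293, 0.074], [0.431, 0.292, 0.072], [0.434, 0.308, 0.071], [0.436, 0.31, 0.075], [0.438, 0.302, 0.071], [0.441, 0.308, 0.066], [0.445, 0.307, 0.071], [0.447, 0.308, 0.075], [0.45, 0.31, 0.074], [0.452, 0.302, 0.075], [0.457, 0.29, 0.071], [0.459, 0.297, 0.075], [0.462, 0.312, 0.074], [0.464, 0.294, 0.074], [0.467, 0.3, 0.076], [0.47, 0.31, 0.075], [0.474, 0.305, 0.077], [0.477, 0.291, 0.072], [0.479, 0.293, 0.072], [0.483, 0.307, 0.073], [0.506, 0.3, 0.067], [0.508, 0.317, 0.062], [0.509, 0.31, 0.06]]
top 188 [[0.409, 0.29, 0.069], [0.415, 0.298, 0.074], [0.418, 0.293, 0.071], [0.421, 0.306, 0.074], [0.423, 0.304, 0.072], [0.424, 0.292, 0.081], [0.426, 0.293, 0.074], [0.429, 0.301, 0.076], [0.432, 0.298, 0.072], [0.435, 0.307, 0.074], [0.437, 0.302, 0.07], [0.44, 0.307, 0.075], [0.44, 0.295, 0.076], [0.443, 0.298, 0.077], [0.446, 0.296, 0.074], [0.449, 0.301, 0.077], [0.451, 0.302, 0.072], [0.454, 0.302, 0.073], [0.457, 0.307, 0.073], [0.457, 0.293, 0.076], [0.46, 0.291, 0.071], [0.463, 0.299, 0.072], [0.465, 0.304, 0.074], [0.468, 0.31, 0.078], [0.468, 0.296, 0.075], [0.471, 0.302, 0.076], [0.474, 0.305, 0.071], [0.476, 0.31, 0.076], [0.477, 0.293, 0.075], [0.479, 0.297, 0.07], [0.482, 0.296, 0.074], [0.508, 0.303, 0.064]]
```

View pics/k1.png

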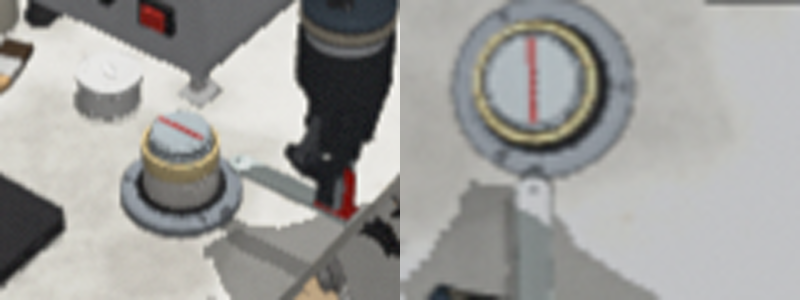

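The key is held level in front of the slot with its tip at about x 0.485, in line with the red line. Next I'll fit the blade's plane for height and pitch and check how well the arm holds still.

```bash
python3 - <<'E'
from h import *
for n in("scene","top"):
    f=dict(np.load(n+"1.npz"));Q=cloud(f)
    m=(Q[...,0]>.415)&(Q[...,0]<.484)&(abs(Q[...,1]-.3)<.02)&(Q[...,2]>.064)&(Q[...,2]<.085)&~red(f);p=Q[m]
    A=np.c_[p[:,0]-.45,np.ones(len(p))];k=np.linalg.lstsq(A,p[:,2],rcond=None)[0]
    ky=np.linalg.lstsq(A,p[:,1],rcond=None)[0];print(n,len(p),"slope,z",np.round(k,4),"y slope,y",np.round(ky,4),"xmax",p[:,0].max(), "std",np.std(p[:,2]-A@k))
    mm=(np.hypot(Q[...,0]-.542,Q[...,1]-.3023)<.024)&(Q[...,2]>.07);print("cap z",Q[mm][:,2].mean(),"spread y",p[:,1].min(),p[:,1].max())
for i in range(4):
    robot.sleep(.1);s=robot.sense();print(np.round(s["tcp_pos"],4),np.round(s["tcp_rot"],4),np.round(s["wrist_force"],2))
E
```

```text
scene 145 slope,z [0.0032 0.0735] y slope,y [0.0313 0.3028] xmax 0.4838767591184836 std 0.0019032226653861325
cap z 0.07910556640252675 spread y 0.28932209840806916 0.31652415376594234
top 177 slope,z [0.0049 0.0739] y slope,y [0.0484 0.299 ] xmax 0.48226238642078706 std 0.0021930594078946055
cap z 0.07906347814639342 spread y 0.2895189397127367 0.3102404065184242
[0.3852 0.2968 0.0927] [-3.1411e+00 -8.0000e-04  3.7000e-02] [ 0.04 -0.43 -0.28]
[0.3851 0.2967 0.0924] [-3.1414e+00 -4.0000e-04  3.7000e-02] [ 0.5   0.19 -2.1 ]
[0.385  0.2966 0.0923] [-3.1416e+00 -1.0000e-04  3.7000e-02] [-0.41  0.81 -1.45]
[0.385  0.2966 0.0922] [-3.1416 -0.      0.037 ] [ 0.16 -0.13 -1.05]
```

```bash
python3 - <<'E'
from h import *
def rep(c):
    s=robot.sense();print(c,round(s["t"],2),np.round(s["tcp_pos"],4),np.round(s["tcp_rot"],4),np.round(s["wrist_force"],2),np.round(s["torque"],2))
P=lambda x:[x,.3024-(.542-x)*.037,.0922]
for x in(.402,.425,.45,.491):
    c=robot.move_straight(P(x),vel=.03,contact_N=5);rep(c)
    if c:break
    robot.sleep(.2)
robot.sleep(.6);rep("end")
E
```

```text
False 27.84 [0.4019 0.2972 0.0921] [3.1414e+00 4.0000e-04 3.7000e-02] [-0.87 -0.68 -1.03] [-0.01  0.08  0.  ]
False 28.96 [0.4248 0.298  0.0921] [3.1415e+00 3.0000e-04 3.7200e-02] [ 0.02  0.14 -1.23] [ 0.04  0.08 -0.01]
False 30.14 [0.4497 0.299  0.0922] [3.1415e+00 3.0000e-04 3.7200e-02] [-0.14 -0.14 -1.08] [-0.03  0.03 -0.06]
False 31.86 [0.4908 0.3005 0.0922] [3.1415e+00 2.0000e-04 3.7300e-02] [-0.23 -0.1  -1.01] [0.01 0.07 0.02]
end 32.66 [0.491  0.3005 0.0922] [ 3.1416 -0.      0.037 ] [-1.17 -0.57 -1.43] [-0.02  0.06  0.01]
```

It went in without contact. One check before handing in.

```bash
python3 - <<'E'
from h import *
o=[]
for n,c in(("scene",(195,285,255,375)),("top",(170,230,260,340))):
    f=robot.grab_frame(n);Q=cloud(f)
    m=(Q[...,0]>.572)&(Q[...,0]<.615)&(abs(Q[...,1]-.304)<.014)&(Q[...,2]>.069)&(Q[...,2]<.08);p=Q[m];print(n,len(p),p.max(0) if len(p) else "",p.mean(0) if len(p) else "")
    mm=red(f)&(np.hypot(Q[...,0]-.49,Q[...,1]-.30)<.05);print("grip x",Q[mm][:,0].min() if mm.any() else"",Q[mm][:,0].max() if mm.any() else"")
    o.append(cv2.resize(f["image"][c[0]:c[1],c[2]:c[3],::-1],(400,300),interpolation=cv2.INTER_CUBIC))
cv2.imwrite("pics/k2.png",np.hstack(o))
E
```

```text
scene 30 [0.59231343 0.31719602 0.07877596] [0.58095467 0.30596138 0.0728763 ]
grip x 0.471521272577478 0.48321346424413125
top 46 [0.59273389 0.31254774 0.07680006] [0.58111086 0.30406222 0.07273478]
grip x
```

View pics/k2.png

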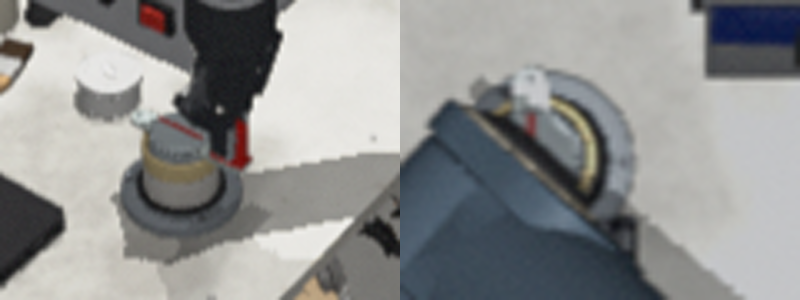

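The blade comes out beyond the spindle (left crop 145,118; right crop 530,85). The tip is at x 0.592, 50 mm past the axis, and the rings and carrier haven't moved.

```bash
python3 -c "
from plant import robot
print(robot.close_job())"
```

```text
the job is handed in; nothing more can be done
None
```

Job handed in at about 33 s of 72: both rings measured home on the spindle, and the key went through the slot without contact, still gripped and level, with its tip about 50 mm past the axis; no verdict was returned.

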